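# Tip a grooved furnace brick and bed it against the stop

## Robot

A 6-joint arm with a two-finger parallel gripper is mounted at the origin on the work surface. World frame = base frame: x ahead of the robot, y to its left, z up, the work surface at z = 0. Lengths are in m, angles in degrees, forces in N, time in s.
With the tool pointing down it reaches from about 0.4 to 0.825 m from the base axis. Payload 7 kg.
Tool frame: the origin (TCP) lies midway between the tips of the shut fingers; the grasp point (between the pads) lies 19 mm behind it; z points along the fingers, y is the direction in which the jaws open and shut (so a half turn about z gives the same grasp; the last joint's range is limited). The gripper opens to 88 mm and grips with 3 to 60 N. Pads are 19 mm wide; open, the fingers measure 130 mm over their backs; the gripper's body (78 mm by 193 mm) begins 47 mm behind the grasp point.
Start: joints at [82.684, 20.546, 0.682, 0, -70.136, -16.507], TCP at [0.273, 0.617, 0.227] pointing down, gripper open.
Joint ranges: [-176.03, 176.03], [-82.01, 121.73], [-58.28, 71.71], [-173.87, 95.51], [-174.79, -0.11], [-173.66, 173.66]. Speed limits (degrees/s): [136.94, 136.94, 172.46, 180, 180, 180].

## Interface

Orientations are given as [roll, pitch, yaw] about the fixed x, y, z axes, in that order (R = Rz(yaw) Ry(pitch) Rx(roll)).
In Python, from plant import get_state, capture, get_calibration, close_job, boxes_of, cut_out gives the robot as it stands.
- The arm moves only by the tool apply_moves, never from a script. Its argument "commands" is a list of rows, each an object with "grip": the closure, from 0 (fully open) to 1 (shut); "slide": the shift along the tool's x, y, z in m, a list of three; "roll": the turn about the tool's z in degrees. In form: [{"grip": grip, "slide": [x, y, z], "roll": roll}, ...]. A call has 1 to 5 rows; each row is the pose to reach, as a shift and turn from the pose commanded when the call began, along the tool's axes at that moment; what a row does not reach only later rows make up. A row lasts 1/8 s, in which the tool goes at most 62.5 mm and 10.7 degrees, less where a joint would pass 70% of its speed; a pose out of reach is approached as far as the arm can. A call with a gripper value outside its range is refused whole. The fingers move at their own pace and stop on an object; "grip_force" is the grip in N (left out, the last holds). Time passes only in rows, so rows that repeat a pose let the fingers close. It gives the time, the measured TCP pose, the force and the opening at its end, in the units of the state.
- get_state(): the state, without advancing time (a new reading comes with each control period).
- capture(name): name is "scene" or "top" or "wrist"; returns (picture, depth): 384x512x3 uint8, red, green, blue; 384x512 float32, m along the optical axis (not along the pixel's ray), 0 where there is no reading.
- get_calibration(name): a dict with "mtx" (3x3 intrinsics, pixels), "R" (3x3) and "t" (3): a world point X has camera coordinates R X + t. Camera axes: x right, y down, z forward; pixel columns grow to the right and rows downward; lengths in m; the calibration is good to about 2 mm. A picture is of the moment at which its call begins: read the wrist's pose just before it. get_calibration takes no time and is no camera call; for the wrist camera it gives the pose at the moment of the call.
- close_job(): hands the job in, once; it reports no verdict.
Trained networks look in the newest picture that a camera, given by its name, has taken for a name from the list of things; names that differ only in an ending like _2 or _b are one class to them, and where a whole thing is asked for, a point or a joint stands for the part that bears it (a point fixed in the world has none). Each returns a list of dicts, best first, with "score" (0 to 1); they miss things now and then, are a little off and sometimes report something else, mostly with a low value. They report only what shows in the picture. A call takes as long as a camera call.
- boxes_of(name, camera): "position" ([x, y, z] in m, in the coordinates of the camera as it stood for that picture, good to about 4 mm: the middle of the surface that is visible of it).
- cut_out(name, camera): "mask" (384x512 bool, what is visible of it).
The state is a dict: "time_s": time; "joints": joint angles; "qd": joint speeds; "joint_torque": joint torques, N m; "tcp_pos": TCP position; "eef_rot": TCP orientation; "contact_force": force on the tool from outside, world axes, zero at the start; "moment": the same for the moment, N m; "gripper_width": finger opening in m.
Only numpy, scipy, OpenCV 4.12 (cv2) and the standard library are available. Lean on these libraries where they do the work, as an engineer would, in place of code of your own. Each camera call takes 0.05 s, during which the arm holds its last target.

## Task

Two furnace bricks stand on end in front of the long steel stop bar. Push the one with the two grooves high on its side so that it topples towards the bar and lies with its grooves facing up, then slide it along the bench until its end is flush against the bar and bed it there with a firm steady push of the fingertips of about 14 N, kept low so that it stays flat on the bench, for about a second. Let go and leave it there; the brick crumbles easily, so never push it with more than 20 N, do not lift it, and leave the plain brick standing and everything else where it is.

Things in the scene. Friction and masses are not known exactly. Their poses are not given: they have to be found in the camera images.
- grooved_brick: Loose cream brick, 0.33-0.51 kg, on end: 80 mm thick (its x), 94 wide (y), 160 tall (z). Origin: centre of its foot. Its -x face, on the robot's side, has two grooves 12 mm wide and deep running its whole height, 28 mm either side of the middle; they show as notches in the top. Its +x face looks at the bar within 0.15 rad. Lying rightly: z axis towards the bar, -x axis up, origin 40 mm above the bench.
- push_point (a point): Point on the grooved face of that brick, on the flat 44 mm wide strip between the grooves, 130 mm above its foot. Pushed here towards the bar the brick tips rather than slides, and goes over by itself once tilted past 0.47 rad. Pushed low down, or when lying, it slides, against 1.5 to 4 N of friction.
- brick_head (a point): Centre of the grooved brick's top end face, 160 mm along its z axis from its origin; this end face must finish flush against the bar. Press on the opposite end, the foot, with the fingertips about 30 mm above the bench: pressed hard near its upper edge it heaves up over the bar.
- plain_brick: A second brick of the same size without grooves, standing about 240 mm from the first along the bar; to be left standing. The two may stand either way round. Origin at the centre of its underside.
- stop: Rigid straight steel bar fixed to the bench, 480 mm long (its y), 25 mm thick (its x), 65 mm high. Origin: centre of its underside. Its working face is the -x side, 12.5 mm from the origin, and looks at the bricks, which stand about 265 mm from the origin. A 50 mm wide, 6 mm thick flange lies behind it.
- crucible: White cup, 36 mm across and 36 mm high, standing between the two bricks. Leave alone.
- jar: White capped jar, 48 mm across and 70 mm high, on the right. Leave alone.
- amber_bottle: Amber bottle, 52 mm across and 110 mm high, on the right. Leave alone.
- weigh_boat: Open square white tray 80 x 80 x 22 mm, on the left. Leave alone.
- carton: Small card box 60 x 90 x 45 mm, on the left. Leave alone.
- spatula: Thin steel laboratory spatula 190 mm long, lying on the right. Leave alone.

How it is judged:
By the outcome, as a careful person would: the job done as asked, in the order asked, and still so for the second after the job is handed in, with the robot touching nothing.
It also fails if it takes over 58 s, if anything falls off the work surface, if the arm or the gripper's body presses on something with over 40 N, if the wrist force passes 120 N, or if a joint passes its speed limit or range.

## Working session

There is one attempt and no reset: what is moved stays moved. The work goes in short steps, Python scripts to look and compute and a tool call to move; the robot and the scene stay as the last step left them, time stands still between calls to the robot, and variables do not carry over. Pictures are saved under pics/ and viewed, and the job is handed in when it is done.

Besides the shell and the picture viewer there is one more tool, called after "Request:" in YAML: its name, and indented under it one key for each argument. apply_moves: Moves the arm, as the interface text tells. Its arguments: {"type":"object","properties":{"commands":{"type":"array"},"grip_force":{"type":"number"}},"required":["commands"]}

```bash
ls; mkdir -p pics
python3 - <<'E'
from plant import *
import cv2,numpy as np
print(get_state())
for n in ["scene","top"]:
    p,d=capture(n); cv2.imwrite(f"pics/{n}0.png",p[:,:,::-1]); np.savez(f"{n}0.npz",p=p,d=d)
    c=get_calibration(n); R=np.array(c["R"]);t=np.array(c["t"]); print(n,c)
    for o in ["grooved_brick","plain_brick","stop","crucible","push_point"]:
        for b in boxes_of(o,n)[:2]: print(o,round(b["score"],2),R.T@(np.array(b["position"])-t))
E
```

```text
pics
{'time_s': 0.0, 'joints': array([ 8.26820990e+01,  2.05922027e+01,  6.34589548e-01, -2.04202468e-02,
       -7.01350931e+01, -1.65062510e+01]), 'qd': array([ 0.00895312,  0.05733105, -0.02388686,  0.02670385,  0.07627162,
       -0.0407102 ]), 'joint_torque': array([-1.30442904e-04, -5.82711482e+01,  2.93071997e+01,  6.99741215e+00,
        7.00251694e-03, -1.57603299e-04]), 'tcp_pos': array([0.27248703, 0.617033  , 0.22561927]), 'eef_rot': array([ 1.79905660e+02, -7.93711341e-03, -2.38310999e+01]), 'contact_force': array([ 0.0291741 , -0.6042334 , -0.20623465]), 'moment': array([-0.01243975, -0.00603101,  0.08955042]), 'gripper_width': 0.0874054219041166}
scene {'mtx': array([[354.41587659,   0.        , 256.73139641],
       [  0.        , 354.41587659, 193.93882267],
       [  0.        ,   0.        ,   1.        ]]), 'R': array([[ 0.70264058,  0.71137812, -0.01540717],
       [ 0.39285369, -0.40590021, -0.82517331],
       [-0.59326402,  0.57374749, -0.56466948]]), 't': array([-0.41863565, -0.14707055,  1.34185493])}
grooved_brick 0.77 [0.51958438 0.11121464 0.1013218 ]
gro
[... 275 characters left out ...]
0.5167505  0.11434775 0.10376368]
top {'mtx': array([[347.81847058,   0.        , 250.97834127],
       [  0.        , 347.81847058, 193.54902176],
       [  0.        ,   0.        ,   1.        ]]), 'R': array([[-0.06113778, -0.99811547,  0.00526217],
       [-0.96854223,  0.05805056, -0.24198363],
       [ 0.24122213, -0.01989097, -0.97026606]]), 't': array([0.02150283, 0.61305993, 1.11471274])}
grooved_brick 0.97 [0.47952638 0.13699346 0.16146105]
plain_brick 0.86 [ 0.47959972 -0.07521507  0.16067645]
stop 0.97 [0.76518416 0.01993715 0.03390361]
stop 0.22 [0.47881454 0.13651568 0.15758355]
crucible 0.38 [0.48229352 0.03156885 0.01764946]
push_point 0.97 [0.47887411 0.13431036 0.15805583]
```

View pics/scene0.png

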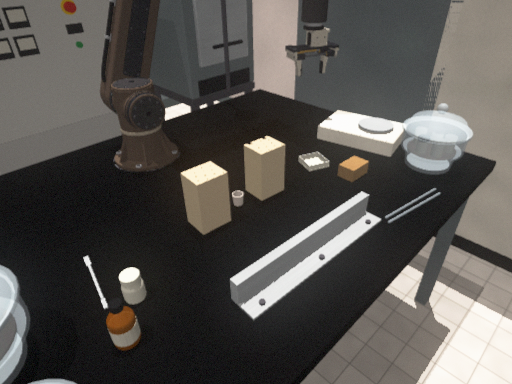

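View pics/top0.png

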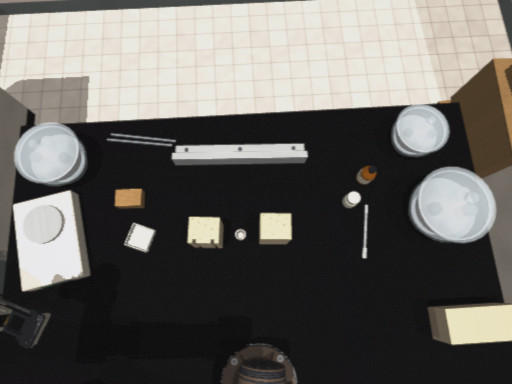

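```bash
cat > h.py <<'E'
from plant import *
import cv2,numpy as np
def cloud(d,n):
    c=get_calibration(n);K=c["mtx"];v,u=np.mgrid[:384,:512]
    X=np.stack([(u-K[0,2])/K[0,0]*d,(v-K[1,2])/K[1,1]*d,d],-1)
    return (X-c["t"])@c["R"]
E
python3 - <<'E'
from h import *
z=np.load("top0.npz");P=cloud(z["d"],"top");ok=z["d"]>0
m=ok&(P[...,2]>.15)&(P[...,2]<.172)
n,l,s,c=cv2.connectedComponentsWithStats(m.astype(np.uint8))
for i in range(1,n):
    if s[i,4]>100:
        q=P[l==i]; r=cv2.minAreaRect(q[:,:2].astype(np.float32)); print(s[i],q.mean(0),q.min(0),q.max(0),r)
m=ok&(P[...,2]>.055)&(P[...,2]<.075)&(P[...,0]>.68)&(P[...,0]<.85)&(abs(P[...,1])<.35)
q=P[m]; print(m.sum(),cv2.minAreaRect(q[:,:2].astype(np.float32)),np.median(q[:,2]))
a=np.polyfit(q[:,1],q[:,0],1);print(a, np.degrees(np.arctan(a[0])))
for y in np.arange(-.2,.25,.05):
    s=q[abs(q[:,1]-y)<.02]
    if len(s):print(y,s[:,0].min(),s[:,0].max())
big=cv2.resize(z["p"][150:260,150:330],None,fx=4,fy=4,interpolation=cv2.INTER_CUBIC);cv2.imwrite("pics/topz.png",big[:,:,::-1])
E
```

```text
[408 107  37  32 637] [ 0.79997848 -0.61643808  0.15495799] [ 0.74825005 -0.68125215  0.15000426] [ 0.86414652 -0.56000757  0.17177513] ((0.8035184144973755, -0.6195412874221802), (0.11531272530555725, 0.11680767685174942), 29.81932830810547)
[  16  124   57   54 1118] [0.76638604 0.63945408 0.16457778] [0.69027383 0.56427344 0.15003304] [0.87489183 0.74082881 0.17199247] ((0.781038224697113, 0.6536226868629456), (0.17137502133846283, 0.18364186584949493), 62.08502960205078)
[ 416  167   80   76 1246] [ 0.50643422 -0.62256196  0.16039096] [ 0.40001916 -0.78425211  0.15006318] [ 0.64514008 -0.53580642  0.17197742] ((0.5220589637756348, -0.6598422527313232), (0.24789592623710632, 0.24380184710025787), 86.52904510498047)
[260 213  31  27 803] [ 0.48509099 -0.08174413  0.16082087] [ 0.44236689 -0.13006603  0.15004909] [ 0.52800594 -0.03295141  0.16726263] ((0.4853881895542145, -0.0821022316813469), (0.09345407783985138, 0.08066244423389435), 86.13414001464844)
[187 217  32  27 775] [0.48742111 0.14064106 0.16055327] [0.4433929  0.09318887 0.15088285] [0.52816081 0.19113385 0.16700905] ((0.48662158846855164, 0.14107367396354675), (0.09415877610445023, 0.08052598685026169), 85.39867401123047)
1020 ((0.7599608898162842, 0.01862625777721405), (0.4798525869846344, 0.0279537346214056), 87.56884765625) 0.06617333774761613
[0.04177917 0.75776336] 2.3923789077018847
-0.2 0.7373488310300818 0.7619299344787368
-0.15000000000000002 0.7385148803790541 0.7642728377968243
-0.10000000000000003 0.7415004133924488 0.7683028153844834
-0.050000000000000044 0.7436603775279159 0.7707143183155433
-5.551115123125783e-17 0.7456785817861454 0.7709208635903751
0.04999999999999993 0.7476519008331689 0.7738492106148112
0.09999999999999992 0.7502071788196577 0.7757103455755177
0.1499999999999999 0.7519802335849879 0.7791498285581265
0.1999999999999999 0.7546261880708474 0.778573839939566
```

View pics/topz.png

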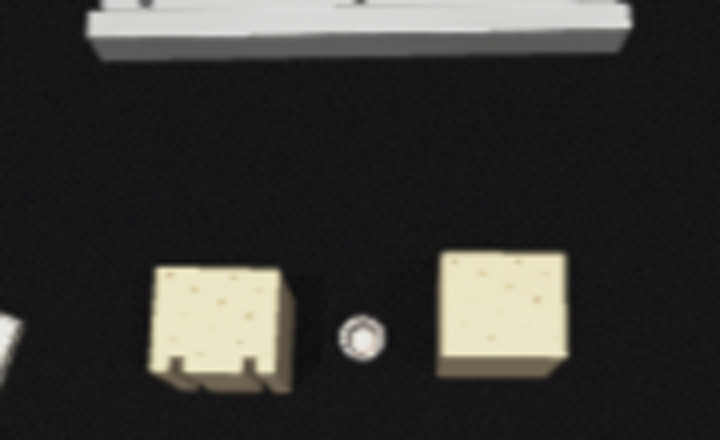

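```bash
cat >> h.py <<'E'
from scipy.spatial.transform import Rotation as Ro
def to(p,yaw,s=None):
    s=s or get_state(); R=Ro.from_euler('xyz',s["eef_rot"],degrees=True).as_matrix()
    print("slide",np.round(R.T@(np.array(p)-s["tcp_pos"]),4),"roll",round(-((yaw-s["eef_rot"][2]+180)%360-180),2))
def st():
    s=get_state();print(round(s["time_s"],2),s["tcp_pos"].round(4),s["eef_rot"].round(2),s["contact_force"].round(2),s["moment"].round(2),round(s["gripper_width"],4))
E
python3 - <<'E'
from h import *
for n in["top","scene"]:
    z=np.load(n+"0.npz");P=cloud(z["d"],n)
    m=(z["d"]>0)&(abs(P[...,2]-.16)<.006)&(abs(P[...,0]-.487)<.08)&(abs(P[...,1]-.14)<.08)
    q=P[m];print(n,len(q),q.mean(0),cv2.minAreaRect(q[:,:2].astype(np.float32)))
    m=(z["d"]>0)&(P[...,2]>.02)&(P[...,2]<.06)&(P[...,0]>.70)&(P[...,0]<.76)&(abs(P[...,1])<.22)
    q=P[m]; a=np.polyfit(q[:,1],q[:,0],1); print("face",len(q),a)
to([.40,.148,.227],-4.7)
E
```

```text
top 765 [0.48781587 0.14094013 0.16062204] ((0.48668044805526733, 0.1410689353942871), (0.09415877610445023, 0.08040788024663925), 85.39867401123047)
face 455 [0.04213059 0.74755128]
scene 467 [0.48863493 0.13884953 0.16020156] ((0.48228275775909424, 0.1426924765110016), (0.09651783853769302, 0.08665808290243149), 85.56459045410156)
face 140 [0.47874955 0.85473743]
slide [ 0.3061  0.378  -0.0004] roll -19.12
```

Request:
apply_moves:
  commands:
    - {"grip": 1,"slide": [0.035,0.045,0],"roll": -5}
    - {"grip": 1,"slide": [0.07,0.09,0],"roll": -10}
    - {"grip": 1,"slide": [0.105,0.13,0],"roll": -15}
    - {"grip": 1,"slide": [0.14,0.173,0],"roll": -19.1}
    - {"grip": 1,"slide": [0.175,0.216,0],"roll": -19.1}
  grip_force: 20

```text
time_s: 1.23
tcp_pos: [0.3457, 0.3475, 0.2269]
eef_rot: [-180.0, -0.0, -4.6]
contact_force: [0.7, -0.1, -0.1]
gripper_width: 0.0432
```

```bash
python3 -c "
from h import *
st();to([.40,.148,.227],-4.6)"
```

```text
1.23 [0.3457 0.3475 0.2269] [-1.7996e+02 -2.0000e-02 -4.6400e+00] [ 0.72 -0.08 -0.11] [-0.07 -0.17  0.06] 0.0432
slide [ 0.0702  0.1945 -0.0003] roll -0.04
```

Request:
apply_moves:
  commands:
    - {"grip": 1,"slide": [0.017,0.048,0],"roll": 0}
    - {"grip": 1,"slide": [0.035,0.096,0],"roll": 0}
    - {"grip": 1,"slide": [0.052,0.145,0],"roll": 0}
    - {"grip": 1,"slide": [0.07,0.194,0],"roll": 0}
    - {"grip": 1,"slide": [0.07,0.194,0.03],"roll": 0}

```text
time_s: 1.85
tcp_pos: [0.4009, 0.1483, 0.1983]
eef_rot: [-179.8, -0.2, -4.9]
contact_force: [-0.4, 0.6, -0.2]
gripper_width: 0.0009
```

```bash
python3 -c "
from h import *
st();to([.402,.1478,.130],-4.6)"
```

```text
1.85 [0.4009 0.1483 0.1983] [-179.79   -0.22   -4.93] [-0.41  0.57 -0.19] [ 0.09 -0.02 -0.06] 0.0009
slide [0.0009 0.0007 0.0683] roll -0.33
```

Request:
apply_moves:
  commands:
    - {"grip": 1,"slide": [0,0,0.03],"roll": 0}
    - {"grip": 1,"slide": [0,0,0.06],"roll": 0}
    - {"grip": 1,"slide": [0,0,0.068],"roll": 0}
    - {"grip": 1,"slide": [0.005,0,0.068],"roll": 0}

```text
time_s: 2.35
tcp_pos: [0.4045, 0.1497, 0.1289]
eef_rot: [180.0, -0.0, -4.7]
contact_force: [0.6, 0.0, 0.2]
gripper_width: 0.0004
```

```bash
python3 -c "
from h import *
for n in ['wrist','top','scene']:
    p,d=capture(n);cv2.imwrite(f'pics/{n}1.png',p[:,:,::-1]); 
    print(get_calibration(n)['t'])
st()"
```

```text
[0.18257621 0.36851203 0.408587  ]
[0.02150283 0.61305993 1.11471274]
[-0.41863565 -0.14707055  1.34185493]
2.5 [0.4052 0.1503 0.1296] [-1.7993e+02 -8.0000e-02 -4.7200e+00] [ 0.74 -0.07  0.36] [-0.02 -0.02 -0.01] 0.001
```

View pics/wrist1.png

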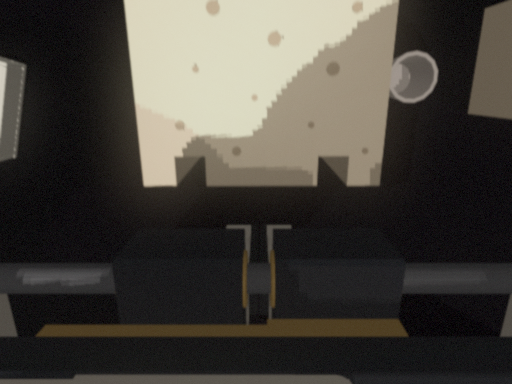

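View pics/scene1.png

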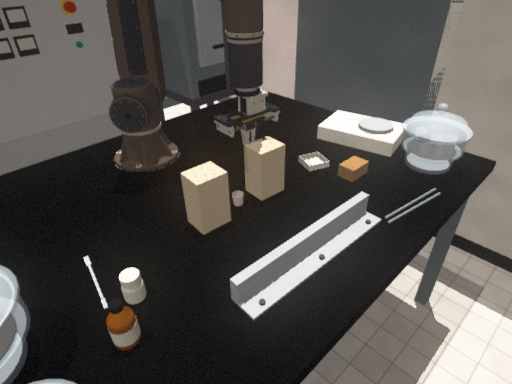

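Request:
apply_moves:
  commands:
    - {"grip": 1,"slide": [0.01,0.002,0],"roll": 0}
    - {"grip": 1,"slide": [0.02,0.002,0],"roll": 0}
    - {"grip": 1,"slide": [0.024,0.002,0],"roll": 0}
    - {"grip": 1,"slide": [0.028,0.002,0],"roll": 0}
    - {"grip": 1,"slide": [0.032,0.002,0],"roll": 0}

```text
time_s: 3.12
tcp_pos: [0.4358, 0.1448, 0.1284]
eef_rot: [180.0, 0.0, -4.7]
contact_force: [-2.7, -0.3, 1.2]
gripper_width: 0.0004
```

Request:
apply_moves:
  commands:
    - {"grip": 1,"slide": [0.003,0,0],"roll": 0}
    - {"grip": 1,"slide": [0.006,0,0],"roll": 0}

```text
time_s: 3.38
tcp_pos: [0.442, 0.1445, 0.1286]
eef_rot: [180.0, 0.0, -4.7]
contact_force: [-1.7, -0.2, 1.2]
gripper_width: 0.0003
```

Request:
apply_moves:
  commands:
    - {"grip": 1,"slide": [0.004,0,0],"roll": 0}
    - {"grip": 1,"slide": [0.008,0,0],"roll": 0}

```text
time_s: 3.62
tcp_pos: [0.4503, 0.1439, 0.1286]
eef_rot: [-180.0, -0.0, -4.7]
contact_force: [-2.4, 0.0, 2.5]
gripper_width: 0.0003
```

```bash
python3 -c "
from h import *
for n in ['scene']:
    p,d=capture(n);cv2.imwrite(f'pics/{n}2.png',cv2.resize(p[100:240,150:350,::-1],None,fx=3,fy=3)); 
st()"
```

```text
3.67 [0.4507 0.144  0.1286] [-1.7999e+02 -2.0000e-02 -4.7100e+00] [0.41 0.46 0.1 ] [-0.08  0.05  0.  ] 0.0007
```

View pics/scene2.png

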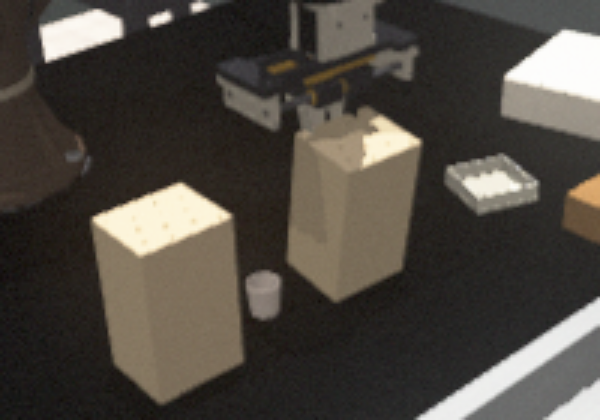

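Request:
apply_moves:
  commands:
    - {"grip": 1,"slide": [0.004,0,0],"roll": 0}
    - {"grip": 1,"slide": [0.008,0,0],"roll": 0}
    - {"grip": 1,"slide": [0.012,0,0],"roll": 0}
    - {"grip": 1,"slide": [0.016,0,0],"roll": 0}
    - {"grip": 1,"slide": [0.02,0,0],"roll": 0}

```text
time_s: 4.3
tcp_pos: [0.4702, 0.1422, 0.1286]
eef_rot: [180.0, -0.0, -4.7]
contact_force: [-1.4, 0.4, 1.6]
gripper_width: 0.0005
```

Request:
apply_moves:
  commands:
    - {"grip": 1,"slide": [0.004,0,0],"roll": 0}
    - {"grip": 1,"slide": [0.008,0,0],"roll": 0}
    - {"grip": 1,"slide": [0.012,0,0],"roll": 0}
    - {"grip": 1,"slide": [0.016,0,0],"roll": 0}
    - {"grip": 1,"slide": [0.02,0,0],"roll": 0}

```text
time_s: 4.92
tcp_pos: [0.4901, 0.1406, 0.1285]
eef_rot: [180.0, 0.0, -4.7]
contact_force: [0.1, -0.5, 1.5]
gripper_width: 0.0004
```

```bash
python3 -c "
from h import *
for n in ['scene']:
    p,d=capture(n);cv2.imwrite(f'pics/{n}3.png',cv2.resize(p[100:240,150:350,::-1],None,fx=3,fy=3)); 
st()"
```

```text
4.97 [0.4905 0.1406 0.1285] [ 1.80e+02 -1.00e-02 -4.72e+00] [1.23 0.47 0.16] [ 0.06 -0.16 -0.  ] 0.0001
```

View pics/scene3.png

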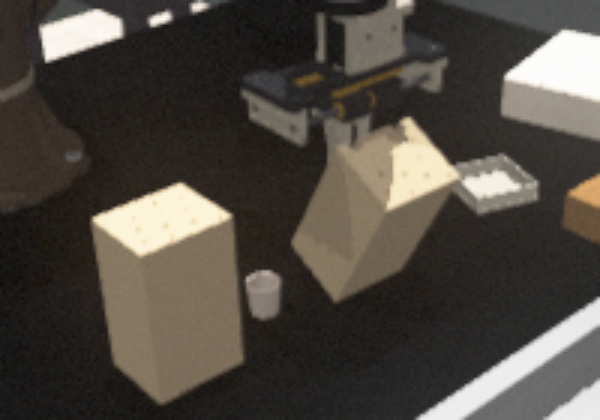

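Nearly at balance; a bit more.

Request:
apply_moves:
  commands:
    - {"grip": 1,"slide": [0.004,0,0],"roll": 0}
    - {"grip": 1,"slide": [0.008,0,0],"roll": 0}
    - {"grip": 1,"slide": [0.012,0,0],"roll": 0}
    - {"grip": 1,"slide": [0.012,0,0],"roll": 0}
    - {"grip": 1,"slide": [0.012,0,0],"roll": 0}

```text
time_s: 5.6
tcp_pos: [0.5017, 0.1395, 0.1285]
eef_rot: [180.0, 0.0, -4.7]
contact_force: [0.2, -0.7, 0.7]
gripper_width: 0.0003
```

```bash
python3 -c "
from h import *
for n in ['scene']:
    p,d=capture(n);cv2.imwrite(f'pics/{n}4.png',cv2.resize(p[100:240,150:350,::-1],None,fx=3,fy=3)); 
st()"
```

```text
5.65 [0.5016 0.1396 0.1285] [ 1.80e+02  1.00e-02 -4.73e+00] [ 0.68 -0.23 -0.13] [-0.04  0.04 -0.02] 0.0001
```

View pics/scene4.png

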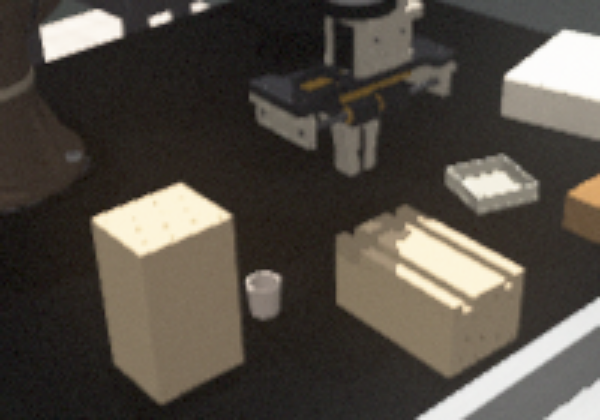

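Request:
apply_moves:
  commands:
    - {"grip": 1,"slide": [-0.03,0,0],"roll": -2.3}
    - {"grip": 1,"slide": [-0.06,0,0],"roll": -2.3}
    - {"grip": 1,"slide": [-0.06,0,0],"roll": -2.3}

```text
time_s: 6.02
tcp_pos: [0.4404, 0.1444, 0.1288]
eef_rot: [-180.0, 0.0, -2.4]
contact_force: [0.9, 0.2, -0.4]
gripper_width: 0.0005
```

```bash
python3 -c "
from h import *
p,d=capture('top');np.savez('top5.npz',p=p,d=d);cv2.imwrite('pics/top5.png',cv2.resize(p[130:270,150:350,::-1],None,fx=3,fy=3)); st()
P=cloud(d,'top')
m=(d>0)&(abs(P[...,2]-.08)<.006)&(abs(P[...,0]-.61)<.11)&(abs(P[...,1]-.14)<.08)
q=P[m];print(len(q),q.mean(0),q.min(0),q.max(0),cv2.minAreaRect(q[:,:2].astype(np.float32)))
"
```

```text
6.08 [0.4416 0.1447 0.129 ] [-1.7996e+02 -4.0000e-02 -2.3500e+00] [-0.1   0.86  0.92] [-0.03 -0.05  0.01] 0.0002
887 [0.61216644 0.12839878 0.08066225] [0.52495341 0.08007382 0.07404012] [0.69095774 0.17945051 0.08575026] ((0.6079030632972717, 0.13176287710666656), (0.09403175860643387, 0.16001076996326447), 85.55329895019531)
```

View pics/top5.png

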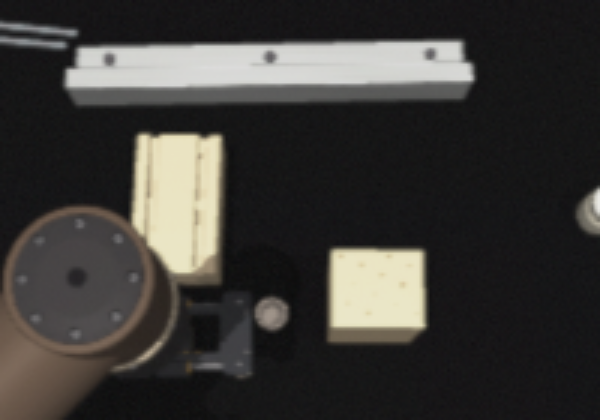

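```bash
python3 -c "
from h import *
to([.49,.1395,.027],-2.4)"
```

```text
slide [0.0485 0.0033 0.1021] roll 0.05
```

Request:
apply_moves:
  commands:
    - {"grip": 1,"slide": [0.02,0.003,0.04],"roll": 0}
    - {"grip": 1,"slide": [0.035,0.003,0.08],"roll": 0}
    - {"grip": 1,"slide": [0.04,0.003,0.102],"roll": 0}
    - {"grip": 1,"slide": [0.048,0.003,0.102],"roll": 0}
    - {"grip": 1,"slide": [0.058,0.003,0.102],"roll": 0}

```text
time_s: 6.7
tcp_pos: [0.5012, 0.1394, 0.0273]
eef_rot: [-180.0, -0.1, -2.4]
contact_force: [0.4, 0.7, -0.1]
gripper_width: 0.0004
```

Request:
apply_moves:
  commands:
    - {"grip": 1,"slide": [0.005,0,0],"roll": 0}
    - {"grip": 1,"slide": [0.01,0,0],"roll": 0}
    - {"grip": 1,"slide": [0.014,0,0],"roll": 0}
    - {"grip": 1,"slide": [0.018,0,0],"roll": 0}
    - {"grip": 1,"slide": [0.022,0,0],"roll": 0}

```text
time_s: 7.32
tcp_pos: [0.5205, 0.1374, 0.0265]
eef_rot: [179.9, 0.1, -2.4]
contact_force: [-5.4, -0.3, 4.5]
gripper_width: 0.0003
```

```bash
python3 -c "
from h import *
p,d=capture('scene');cv2.imwrite('pics/s6.png',cv2.resize(p[100:240,150:350,::-1],None,fx=3,fy=3)); st()
p,d=capture('wrist');cv2.imwrite('pics/w6.png',p[:,:,::-1])
"
```

```text
7.38 [0.5211 0.1376 0.0265] [ 1.7995e+02  1.0000e-01 -2.4400e+00] [-1.82 -1.05  1.32] [-0.4   0.97  0.  ] 0.0005
```

View pics/s6.png

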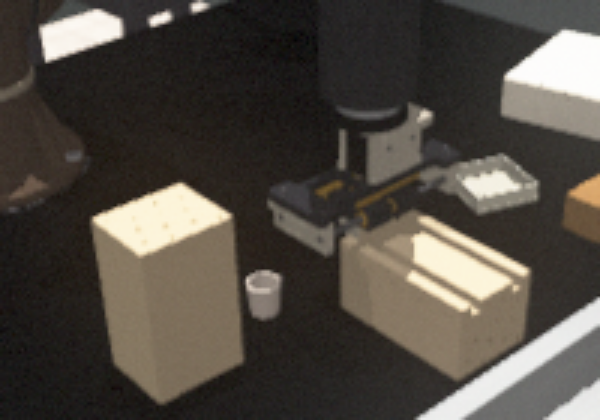

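View pics/w6.png

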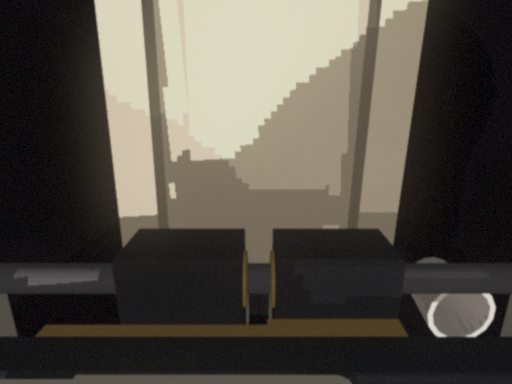

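Request:
apply_moves:
  commands:
    - {"grip": 1,"slide": [-0.006,0,0],"roll": 0}
    - {"grip": 1,"slide": [-0.006,0,-0.003],"roll": 0}
    - {"grip": 1,"slide": [-0.006,0,-0.003],"roll": 0}

```text
time_s: 7.8
tcp_pos: [0.5162, 0.1389, 0.0301]
eef_rot: [-180.0, -0.1, -2.4]
contact_force: [0.4, 0.1, 0.5]
gripper_width: 0.0005
```

```bash
python3 -c "
from h import *
st()"
```

```text
7.8 [0.5162 0.1389 0.0301] [-1.7996e+02 -7.0000e-02 -2.3900e+00] [0.43 0.11 0.53] [ 0.   -0.05  0.01] 0.0005
```

Request:
apply_moves:
  commands:
    - {"grip": 1,"slide": [0.004,0,0],"roll": 0}
    - {"grip": 1,"slide": [0.008,0,0],"roll": 0}
    - {"grip": 1,"slide": [0.012,0,0],"roll": 0}
    - {"grip": 1,"slide": [0.015,0,0],"roll": 0}

```text
time_s: 8.3
tcp_pos: [0.53, 0.1372, 0.0293]
eef_rot: [179.9, 0.1, -2.4]
contact_force: [-5.2, 0.5, 5.1]
gripper_width: 0.0005
```

```bash
python3 -c "
from h import *
st()
p,d=capture('scene');cv2.imwrite('pics/s7.png',cv2.resize(p[130:240,220:350,::-1],None,fx=5,fy=5,interpolation=2)); st()
p,d=capture('scene');
P=cloud(d,'scene')
m=(d>0)&(abs(P[...,2]-.08)<.012)&(abs(P[...,0]-.63)<.09)&(abs(P[...,1]-.135)<.05)
q=P[m];A=np.c_[q[:,:2]-q[:,:2].mean(0),np.ones(len(q))];print(len(q),np.linalg.lstsq(A,q[:,2],rcond=None)[0],q.mean(0))
"
```

```text
8.3 [0.53   0.1372 0.0293] [ 1.7994e+02  1.2000e-01 -2.4500e+00] [-5.22  0.51  5.12] [0.04 1.82 0.04] 0.0005
8.35 [0.5304 0.1373 0.0293] [ 1.7995e+02  9.0000e-02 -2.4500e+00] [-2.99 -1.    3.22] [-0.32  1.2  -0.06] 0.0004
1216 [-0.00671501  0.02166111  0.07869469] [0.62965848 0.12924781 0.07869469]
```

View pics/s7.png

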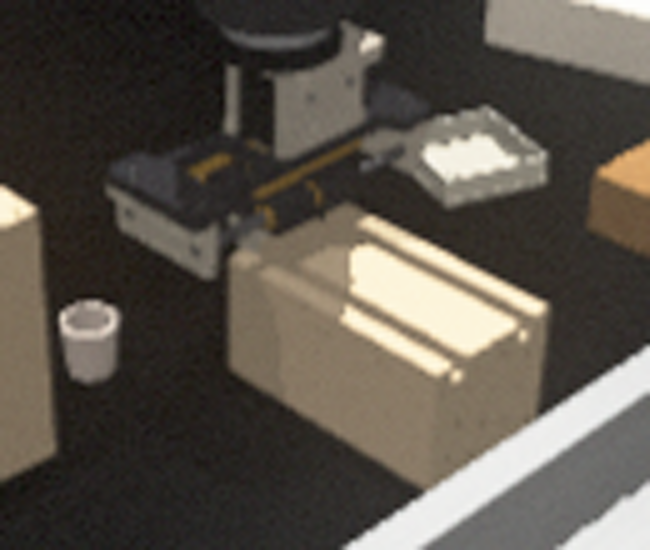

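Request:
apply_moves:
  commands:
    - {"grip": 1,"slide": [0.004,0,-0.0005],"roll": 0}
    - {"grip": 1,"slide": [0.008,0,-0.001],"roll": 0}
    - {"grip": 1,"slide": [0.012,0,-0.001],"roll": 0}
    - {"grip": 1,"slide": [0.016,0,-0.001],"roll": 0}
    - {"grip": 1,"slide": [0.02,0,-0.001],"roll": 0}

```text
time_s: 9.02
tcp_pos: [0.551, 0.1369, 0.0305]
eef_rot: [-180.0, 0.0, -2.4]
contact_force: [-1.4, 0.3, -2.4]
gripper_width: 0.0007
```

Request:
apply_moves:
  commands:
    - {"grip": 1,"slide": [0.004,0,0],"roll": 0}
    - {"grip": 1,"slide": [0.008,0,0],"roll": 0}
    - {"grip": 1,"slide": [0.012,0,0],"roll": 0}
    - {"grip": 1,"slide": [0.016,0,0],"roll": 0}
    - {"grip": 1,"slide": [0.019,0,0],"roll": 0}

```text
time_s: 9.65
tcp_pos: [0.57, 0.1361, 0.0306]
eef_rot: [180.0, 0.0, -2.4]
contact_force: [-2.2, 0.5, -1.8]
gripper_width: 0.0003
```

```bash
python3 -c "
from h import *
st()
p,d=capture('scene');cv2.imwrite('pics/s8.png',cv2.resize(p[150:260,240:370,::-1],None,fx=5,fy=5,interpolation=2)); st()
p,d=capture('top');cv2.imwrite('pics/t8.png',cv2.resize(p[130:250,160:290,::-1],None,fx=5,fy=5,interpolation=2)); st()
P=cloud(d,'top')
m=(d>0)&(abs(P[...,2]-.08)<.005)&(abs(P[...,0]-.65)<.1)&(abs(P[...,1]-.135)<.07)
q=P[m];print(len(q),q.max(0),cv2.minAreaRect(q[:,:2].astype(np.float32)))
"
```

```text
9.65 [0.57   0.1361 0.0306] [180.     0.    -2.43] [-2.17  0.49 -1.84] [-0.03  0.78  0.04] 0.0003
9.7 [0.5703 0.1361 0.0306] [ 1.80e+02 -1.00e-02 -2.42e+00] [-1.58  0.05 -0.71] [-0.06  0.47  0.02] 0.0002
9.75 [0.5704 0.1362 0.0307] [-1.7999e+02 -4.0000e-02 -2.4200e+00] [-0.49 -0.39  0.39] [-0.1   0.2   0.04] 0.0003
269 [0.74692049 0.14021941 0.08498995] ((0.6649088859558105, 0.11309051513671875), (0.058800749480724335, 0.16268764436244965), 88.2750015258789)
```

View pics/t8.png

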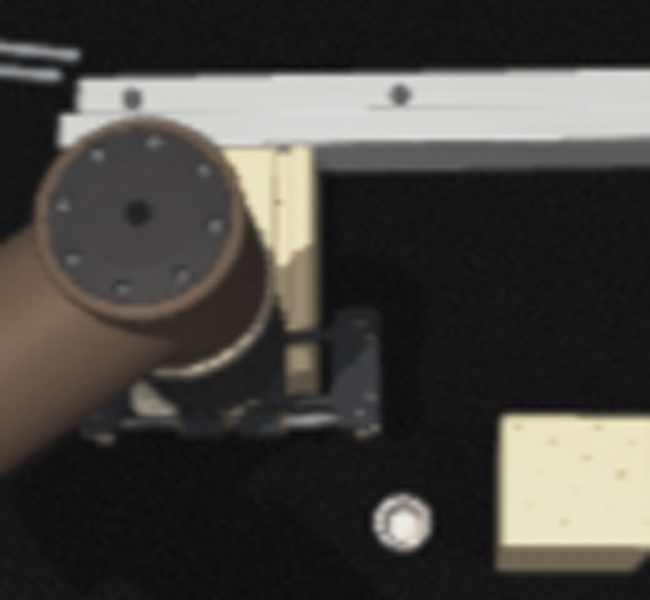

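Request:
apply_moves:
  commands:
    - {"grip": 1,"slide": [0.002,0,0],"roll": 0}
    - {"grip": 1,"slide": [0.004,0,0],"roll": 0}
    - {"grip": 1,"slide": [0.005,0,0],"roll": 0}
    - {"grip": 1,"slide": [0.006,0,0],"roll": 0}

```text
time_s: 10.25
tcp_pos: [0.5756, 0.1358, 0.0307]
eef_rot: [180.0, 0.0, -2.4]
contact_force: [-5.4, 1.0, 3.3]
gripper_width: 0.0004
```

Request:
apply_moves:
  commands:
    - {"grip": 1,"slide": [0.001,0,0],"roll": 0}
    - {"grip": 1,"slide": [0.002,0,0],"roll": 0}

```text
time_s: 10.5
tcp_pos: [0.5776, 0.1357, 0.0307]
eef_rot: [180.0, 0.0, -2.4]
contact_force: [-5.6, 0.7, 3.7]
gripper_width: 0.0003
```

Request:
apply_moves:
  commands:
    - {"grip": 1,"slide": [0.001,0,0],"roll": 0}
    - {"grip": 1,"slide": [0.002,0,0],"roll": 0}

```text
time_s: 10.75
tcp_pos: [0.5781, 0.1357, 0.0307]
eef_rot: [180.0, 0.1, -2.4]
contact_force: [-14.2, 3.9, 12.1]
gripper_width: -0.0
```

Request:
apply_moves:
  commands:
    - {"grip": 1,"slide": [-0.001,0,0],"roll": 0}

```text
time_s: 10.88
tcp_pos: [0.5782, 0.1357, 0.0307]
eef_rot: [180.0, 0.0, -2.4]
contact_force: [-3.4, -1.2, 1.8]
gripper_width: 0.0007
```

```bash
python3 -c "
from h import *
st()
p,d=capture('scene');cv2.imwrite('pics/s9.png',cv2.resize(p[150:260,240:370,::-1],None,fx=5,fy=5,interpolation=2)); st()
p,d=capture('top');cv2.imwrite('pics/t9.png',cv2.resize(p[130:250,160:290,::-1],None,fx=5,fy=5,interpolation=2)); st()
"
```

```text
10.88 [0.5782 0.1357 0.0307] [ 1.7999e+02  4.0000e-02 -2.4200e+00] [-3.44 -1.21  1.77] [-0.34  1.25 -0.03] 0.0007
10.93 [0.5782 0.1357 0.0307] [ 1.7999e+02  3.0000e-02 -2.4200e+00] [-7.23  1.19  4.87] [ 0.29  2.18 -0.05] 0.0002
10.97 [0.5781 0.1357 0.0306] [ 1.7998e+02  4.0000e-02 -2.4200e+00] [-6.37  1.9   3.53] [0.26 2.18 0.06] 0.0006
```

View pics/s9.png

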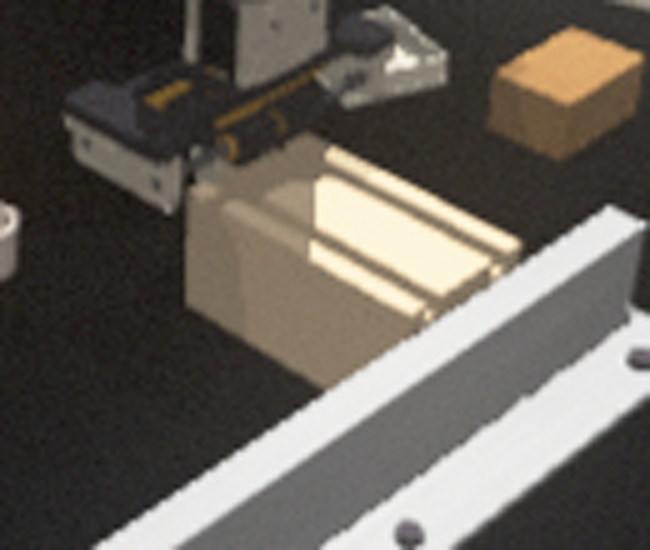

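View pics/t9.png

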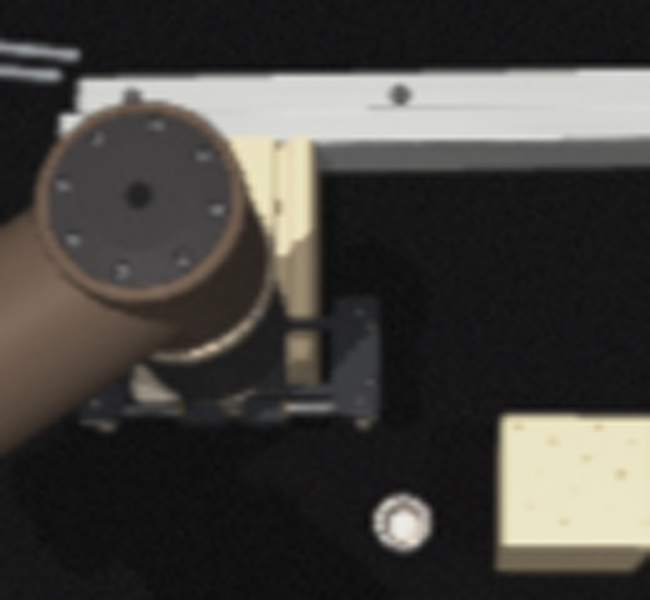

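Request:
apply_moves:
  commands:
    - {"grip": 1,"slide": [0,0,-0.0006],"roll": 0}
    - {"grip": 1,"slide": [0.0004,0,-0.0006],"roll": 0}
    - {"grip": 1,"slide": [0.0004,0,-0.0006],"roll": 0}

```text
time_s: 11.35
tcp_pos: [0.5781, 0.1356, 0.0307]
eef_rot: [180.0, 0.1, -2.4]
contact_force: [-7.6, 1.3, 1.3]
gripper_width: 0.0007
```

Request:
apply_moves:
  commands:
    - {"grip": 1,"slide": [0.0003,0,-0.0001],"roll": 0}
    - {"grip": 1,"slide": [0.0005,0,-0.0002],"roll": 0}
    - {"grip": 1,"slide": [0.0005,0,-0.0002],"roll": 0}

```text
time_s: 11.72
tcp_pos: [0.5781, 0.1356, 0.0307]
eef_rot: [180.0, 0.1, -2.4]
contact_force: [-9.5, 2.6, 1.4]
gripper_width: 0.0004
```

```bash
python3 -c "
from h import *
st()"
```

```text
11.72 [0.5781 0.1356 0.0307] [ 1.7996e+02  1.5000e-01 -2.4400e+00] [-9.55  2.59  1.37] [0.86 2.91 0.09] 0.0004
```

Request:
apply_moves:
  commands:
    - {"grip": 1,"slide": [0.0003,-0.0003,-0.0001],"roll": 0}
    - {"grip": 1,"slide": [0.0006,-0.0004,-0.0002],"roll": 0}
    - {"grip": 1,"slide": [0.0006,-0.0004,-0.0002],"roll": 0}

```text
time_s: 12.1
tcp_pos: [0.5781, 0.1356, 0.0307]
eef_rot: [179.9, 0.2, -2.5]
contact_force: [-9.9, 2.3, 1.3]
gripper_width: 0.0003
```

Request:
apply_moves:
  commands:
    - {"grip": 1,"slide": [0,0,0],"roll": 0}

```text
time_s: 12.22
tcp_pos: [0.578, 0.1355, 0.0307]
eef_rot: [179.9, 0.2, -2.5]
contact_force: [-10.6, 0.9, 1.4]
gripper_width: 0.0005
```

Request:
apply_moves:
  commands:
    - {"grip": 1,"slide": [0.0004,0,-0.0001],"roll": 0}
    - {"grip": 1,"slide": [0.0006,0,-0.0001],"roll": 0}
    - {"grip": 1,"slide": [0.0006,0,-0.0001],"roll": 0}

```text
time_s: 12.6
tcp_pos: [0.578, 0.1356, 0.0307]
eef_rot: [179.9, 0.3, -2.5]
contact_force: [-13.2, 3.2, 3.9]
gripper_width: 0.0005
```

Request:
apply_moves:
  commands:
    - {"grip": 1,"slide": [0,0,0],"roll": 0}

```text
time_s: 12.72
tcp_pos: [0.578, 0.1356, 0.0308]
eef_rot: [179.9, 0.3, -2.5]
contact_force: [-12.6, 2.5, 3.2]
gripper_width: 0.0004
```

Request:
apply_moves:
  commands:
    - {"grip": 1,"slide": [0.0002,0,0],"roll": 0}
    - {"grip": 1,"slide": [0.0003,0,0],"roll": 0}
    - {"grip": 1,"slide": [0.0003,0,0],"roll": 0}

```text
time_s: 13.1
tcp_pos: [0.5781, 0.1355, 0.0308]
eef_rot: [179.9, 0.3, -2.5]
contact_force: [-14.8, 2.4, 4.4]
gripper_width: 0.0003
```

```bash
python3 -c "
from h import *
st()
p,d=capture('scene');cv2.imwrite('pics/s10.png',cv2.resize(p[150:260,240:370,::-1],None,fx=5,fy=5,interpolation=2)); st()
P=cloud(d,'scene')
m=(d>0)&(abs(P[...,2]-.08)<.012)&(abs(P[...,0]-.69)<.05)&(abs(P[...,1]-.13)<.04)
q=P[m];A=np.c_[q[:,:2]-q[:,:2].mean(0),np.ones(len(q))];print(len(q),np.linalg.lstsq(A,q[:,2],rcond=None)[0],q.mean(0))
"
```

```text
13.1 [0.5781 0.1355 0.0308] [179.91   0.29  -2.46] [-14.77   2.43   4.37] [1.22 4.79 0.08] 0.0003
13.15 [0.578  0.1355 0.0307] [179.91   0.3   -2.46] [-15.1    4.45   4.85] [1.13 4.71 0.1 ] 0.0008
621 [-0.00167682 -0.0161855   0.07943885] [0.69133771 0.13083273 0.07943885]
```

Request:
apply_moves:
  commands:
    - {"grip": 1,"slide": [-0.0001,0,0],"roll": 0}
    - {"grip": 1,"slide": [-0.0001,0,0],"roll": 0}
    - {"grip": 1,"slide": [-0.0001,0,0],"roll": 0}

```text
time_s: 13.52
tcp_pos: [0.578, 0.1355, 0.0307]
eef_rot: [179.9, 0.3, -2.5]
contact_force: [-14.3, 2.7, 2.9]
gripper_width: 0.0007
```

Request:
apply_moves:
  commands:
    - {"grip": 1,"slide": [0,0,0],"roll": 0}
    - {"grip": 1,"slide": [0,0,0],"roll": 0}
    - {"grip": 1,"slide": [0,0,0],"roll": 0}
    - {"grip": 1,"slide": [0,0,0],"roll": 0}

```text
time_s: 14.02
tcp_pos: [0.578, 0.1355, 0.0308]
eef_rot: [179.9, 0.3, -2.5]
contact_force: [-13.1, 3.4, 3.8]
gripper_width: 0.0004
```

Request:
apply_moves:
  commands:
    - {"grip": 1,"slide": [0,0,0],"roll": 0}
    - {"grip": 1,"slide": [0,0,0],"roll": 0}

```text
time_s: 14.28
tcp_pos: [0.578, 0.1355, 0.0308]
eef_rot: [179.9, 0.3, -2.5]
contact_force: [-15.1, 3.4, 4.8]
gripper_width: 0.0008
```

Request:
apply_moves:
  commands:
    - {"grip": 1,"slide": [-0.001,0,0],"roll": 0}
    - {"grip": 1,"slide": [-0.003,0,0],"roll": 0}
    - {"grip": 1,"slide": [-0.02,0,0],"roll": 0}
    - {"grip": 1,"slide": [-0.06,0,0],"roll": 0}
    - {"grip": 1,"slide": [-0.1,0,-0.02],"roll": 0}

```text
time_s: 14.9
tcp_pos: [0.4809, 0.1403, 0.0511]
eef_rot: [180.0, -0.0, -2.4]
contact_force: [-0.1, 0.1, 0.5]
gripper_width: 0.0006
```

Request:
apply_moves:
  commands:
    - {"grip": 1,"slide": [-0.04,-0.01,-0.05],"roll": 0}
    - {"grip": 1,"slide": [-0.05,-0.05,-0.1],"roll": 0}
    - {"grip": 1,"slide": [-0.05,-0.1,-0.15],"roll": 0}
    - {"grip": 1,"slide": [-0.05,-0.15,-0.15],"roll": 0}
    - {"grip": 1,"slide": [-0.05,-0.15,-0.15],"roll": 0}

```text
time_s: 15.52
tcp_pos: [0.4392, 0.2969, 0.2036]
eef_rot: [-179.7, -0.2, -2.2]
contact_force: [0.5, -0.6, -1.0]
gripper_width: 0.0004
```

```bash
python3 -c "
from h import *
st()
p,d=capture('scene');cv2.imwrite('pics/s11.png',cv2.resize(p[100:260,200:390,::-1],None,fx=4,fy=4,interpolation=2))
p,d=capture('top');cv2.imwrite('pics/t11.png',cv2.resize(p[120:260,100:380,::-1],None,fx=2.8,fy=2.8,interpolation=2)); st()
P=cloud(d,'top')
m=(d>0)&(abs(P[...,2]-.08)<.005)&(abs(P[...,0]-.66)<.1)&(abs(P[...,1]-.135)<.07)
q=P[m];print(len(q),q.mean(0),q.max(0),cv2.minAreaRect(q[:,:2].astype(np.float32)))
A=np.c_[q[:,:2]-q[:,:2].mean(0),np.ones(len(q))];print(np.linalg.lstsq(A,q[:,2],rcond=None)[0])
"
```

```text
15.53 [0.4392 0.2969 0.2036] [-179.74   -0.24   -2.25] [ 0.47 -0.61 -1.03] [-0.15  0.06 -0.04] 0.0004
15.62 [0.438  0.2932 0.2019] [-1.7994e+02 -7.0000e-02 -2.3600e+00] [-0.02  0.36 -0.28] [-0.2   0.01  0.02] 0.0004
909 [0.67076411 0.13061882 0.08073879] [0.75298371 0.17918263 0.08495735] ((0.6725691556930542, 0.13107050955295563), (0.09436064213514328, 0.16078324615955353), 87.6594009399414)
[0.00327568 0.00191873 0.08073879]
```

View pics/s11.png

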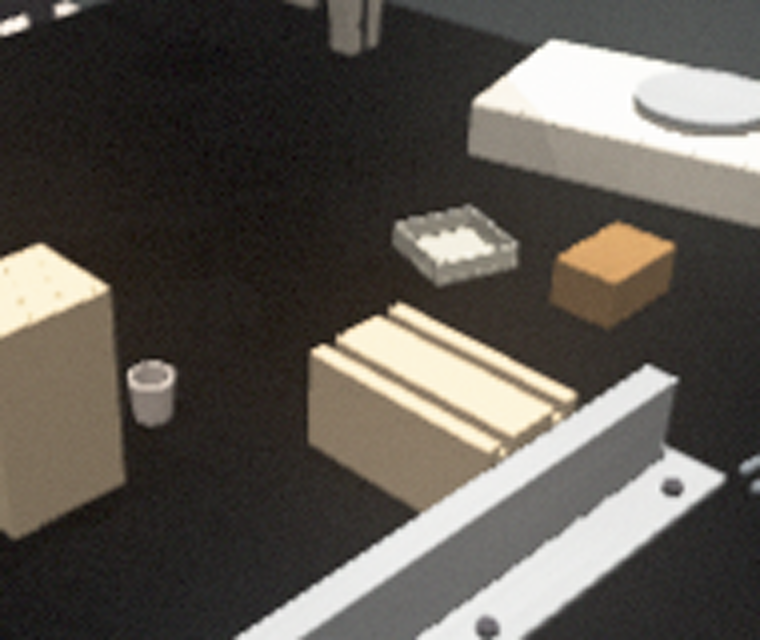

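View pics/t11.png

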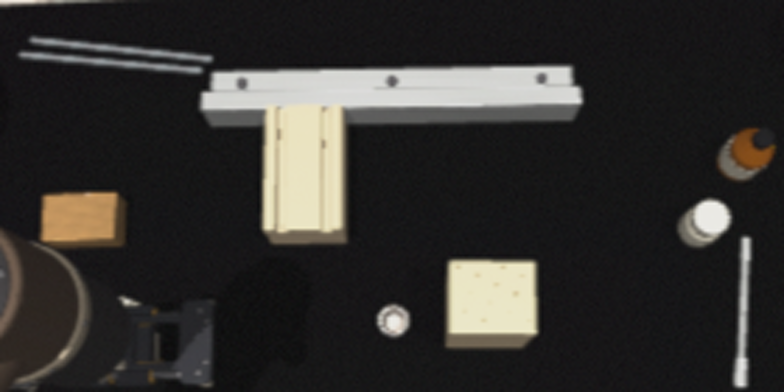

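```bash
python3 -c "
from plant import *
close_job()"
```

```text
the job is handed in; nothing more can be done
```

The grooved brick now lies flat on the bench, grooves up, with its end flush against the bar. I handed the job in at about 15.6 s.

- **Toppling:** I pushed it over at the push point with 1–3 N read at the ends of the moves.
- **Sliding:** I slid it to the bar with shut fingertips, with the tip 27–31 mm above the bench. Readings were up to 5–6 N along the bench.
- **Bedding:** I held it against the bar for about 1.5 s. Readings at the ends of the moves were 13–15 N towards the bar, with 3–5 N downward and 2–4 N sideways. I then drew straight back, and the arm touched nothing at the end.

**Last checks, from the top camera:**
- The brick's direction was −2.34° against the bar's −2.4°.
- Its head was at x = 0.7525 against the bar face at 0.7528, which is within the camera's accuracy.
- Its upper face was level to about 0.2° and 80.7 mm above the bench.
- The plain brick was still standing, and the crucible, jar, bottle, tray, carton and spatula looked undisturbed.

**Highest force:** at first contact with the bar, one reading was 14.2 N along the bench, 12.1 N downward and 3.9 N sideways, about 19 N in total. I backed off at once and raised the fingertips slightly before bedding. No reading passed 20 N, but forces are only sampled at the end of each move and in the state readings. A brief spike between readings can't be ruled out.

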